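Line up pen blanks against the drilling fence with a straightedge

ROBOT

A 7-joint arm with a two-finger parallel gripper is mounted at the origin on the work surface. World frame = base frame: x ahead of the robot, y to its left, z up, the work surface at z = 0. Lengths are in m, angles in degrees, forces in N, time in s.
With the tool pointing down it reaches from about 0.4 to 0.875 m from the base axis. Payload 4.4 kg.
Tool frame: the origin (TCP) lies at the very end of the fingers, on their centre line; the grasp point (between the pads) lies bot.grip_depth behind it (bot.grip_depth is the distance from the TCP to the grasp point, in m); z points along the fingers, y is the line along which they close (so a half turn about z gives the same grasp; the last joint's range is limited). The gripper opens to 85 mm and grips with 20 to 120 N. Pads are 22 mm wide; open, the fingers measure 114 mm over their backs; the gripper's body (76 mm by 85 mm) begins 54 mm behind the grasp point. The pads swing forward as they close: fully open they stand 13 mm farther back than shut.
Start: joints at [-76.937, 36.005, 2.206, 86.941, -1.547, 57.084, -1.146], TCP at [0.188, 0.622, 0.231] pointing down, gripper open.
Joint ranges: [-175.42, 175.42], [-21.48, 121.26], [-71.46, 75.88], [10.55, 141.38], [-63.04, 243.04], [13.31, 113.54], [-168.57, 168.57]. Speed limits (degrees/s): [147.25, 147.25, 180, 180, 180, 180, 180].

INTERFACE

Orientations are given as [roll, pitch, yaw] about the fixed x, y, z axes, in that order (R = Rz(yaw) Ry(pitch) Rx(roll)).
In Python, from rig import bot gives the robot as it stands.
- The arm moves only by the tool step_arm, never from a script. Its argument "steps" is a list of rows, each an object of numbers: "tx", "ty", "tz": the shift along the tool's x, y, z as a fraction of full scale; "roll": the turn about the tool's z as a fraction of full scale. In form: [{"tx": .., "ty": .., "tz": .., "roll": ..}, ...]. A call has exactly 8 rows; each row shifts and turns the commanded pose from where the row before left it, along the tool's axes as they then stand; what a row does not reach is not made up. Full scale, the value 1, is 0.025 m for a shift and 0.08 rad for a turn. A row lasts 1/8 s, in which the tool goes at most 62.5 mm and 10.7 degrees, less where a joint would pass 70% of its speed; a pose out of reach is approached as far as the arm can. A call with a number of a shift or a turn outside -1 to 1 is refused whole. A call with a gripper value outside its range is refused whole. "gripper" is the gripper's target within -1 to 1 (shut at 1, half-way at 0, fully open at -1), set as the call begins (left out, the last holds). The fingers move at their own pace and stop on an object; "newtons" is the grip in N (left out, the last holds). Time passes only in rows, so rows that do not move let the fingers close, or fill a call up. It gives the time, the measured TCP pose, the force, the opening and the grip force at its end, in the units of the state.
- bot.sense(): the state, without advancing time (a new reading comes with each control period).
- bot.camera(name): name is "scene" or "top" or "wrist"; returns (picture, depth): 480x640x3 uint8, blue, green, red; 480x640 float32, m along the optical axis (not along the pixel's ray), 0 where there is no reading.
- bot.camera_info(name): a dict with "camera_matrix" (3x3 intrinsics, pixels), "T" (4x4, takes a point from camera to world coordinates). Camera axes: x right, y up, looking along -z (the intrinsics and any distortion apply to the point x, -y, -z); pixel columns grow to the right and rows downward; lengths in m; the calibration is good to about 2 mm. A picture is of the moment at which its call begins: read the wrist's pose just before it. camera_info takes no time and is no camera call; for the wrist camera it gives the pose at the moment of the call.
- bot.sign_off(): hands the job in; it is judged then, once.
The state is a dict: "time_s": time; "joint_positions": joint angles; "dq": joint speeds; "joint_torque": joint torques, N m; "position": TCP position; "ee_rot": TCP orientation; "wrist_force": force on the tool from outside, world axes, zero at the start; "moment": the same for the moment, N m; "grip_width": finger opening in m; "gripper_force": force on a finger pad.
Only numpy, scipy, OpenCV 4.12 (cv2) and the standard library are available. Lean on these libraries where they do the work, as an engineer would, in place of code of your own. Each camera call takes 0.05 s, during which the arm holds its last target. There are 200 camera calls.

TASK

Take the straightedge out of its tray by its wooden grip and, with its long edge, push the four pen blanks on the lining board along together until the row is pressed snugly and gently against the aluminium stop strip on the fence, in one straight line, without touching the blanks with the gripper or pushing the lightly clamped strip hard. Then lay the straightedge flat back in its tray, let go, and leave everything else where it is.

Things in the scene. Friction and masses are not known exactly. Their poses are not given: they have to be found in the camera images.
- board: Waxed, slippery plywood lining board fixed to the bench, 300 (x) x 280 (y) x 12 mm thick. Origin: centre of its underside. Its x points towards the fence. Sliding the four blanks along it takes under 1 N; about 5 N presses the row snug.
- fence: Wooden fence fixed across the far (+x) end of the board, 22 (x) x 280 (y) x 30 mm high. Origin: centre of its underside, on the board's top (12 mm above the bench); x points away from the blanks, y along the fence. It carries the aluminium stop strip on its near side.
- fence_front (a point): Middle of the fence's near (-x) face, 11 mm before its origin, 15 mm above the board. The aluminium stop strip (180 mm along y, centred, parallel to the fence, top 24 mm above the board) was set by hand: its near face stands 11 to 41 mm before this point, unmeasured, so find it by feel. Lightly clamped, it bears 10 N of push in all.
- rule_grip (a point): Straightedge: flat aluminium bar 40 (x) x 180 (y) x 8 mm, 0.19 kg, with a wooden grip rib upright on its middle, 16 (x) x 80 (y) mm, from 8 to 54 mm above the underside. This point is in the rib, 40 mm above the underside, on the centre line; x across the bar, y along it. The straight long edges lie 20 mm either side of it.
- tray: Shallow wooden tray fixed to the bench in which the straightedge lies at the start, 75 (x) x 220 (y) mm outside, 12 mm high, walls and floor 6 mm, so the inside is 63 x 208 mm and its floor is 6 mm above the bench. Origin: centre of its underside; y is its long direction.
- blank1_mid (a point): Pen blank 1 of 4 (counted from the board's +y side): loose square wooden bar 90 (x) x 20 (y) x 20 mm, 35 g or so, lying on the board with its length towards the fence, about 14 mm from its neighbours. All four are the same size. This point is its centre; x along its length.
- blank2_mid (a point): Pen blank 2 of 4 (counted from the board's +y side): loose square wooden bar 90 (x) x 20 (y) x 20 mm, 35 g or so, lying on the board with its length towards the fence, about 14 mm from its neighbours. All four are the same size. This point is its centre; x along its length.
- blank3_mid (a point): Pen blank 3 of 4 (counted from the board's +y side): loose square wooden bar 90 (x) x 20 (y) x 20 mm, 35 g or so, lying on the board with its length towards the fence, about 14 mm from its neighbours. All four are the same size. This point is its centre; x along its length.
- blank4_mid (a point): Pen blank 4 of 4 (counted from the board's +y side): loose square wooden bar 90 (x) x 20 (y) x 20 mm, 35 g or so, lying on the board with its length towards the fence, about 14 mm from its neighbours. All four are the same size. This point is its centre; x along its length.
- offcut: short wood offcut 35 x 20 x 20 mm lying on the board beside the row, near the fence; leave alone. Origin: its underside
- wax: closed tin, 64 mm across, 50 mm high; leave alone. Origin: its underside
- screwdriver: screwdriver lying on the bench; leave alone
- oil: brown bottle, 54 mm across, 130 mm high; leave alone. Origin: its underside
- stopper: small turned wooden stopper standing on the bench, 36 mm across, 55 mm high; leave alone. Origin: its underside
- cup: white mug, 80 mm across, 85 mm high; leave alone. Origin: its underside
- mallet: mallet lying on the bench; leave alone

How it is judged (in metres and radians):
On the way, in this order (a step that is already met when the one before it is completed fails the run):
1. the straightedge is held by the gripper, and has been moved 30 mm or more from where it lay (distance of rule_grip from where it was at the start of the episode above 0.03 m and contact force between the fingers and rule above 1 N), for 0.2 s.
2. the row is straight (neighbours within 2.5 mm, first and last within 4 mm, each blank square to the fence within 0.05 rad) while it presses on the stop strip with 2 N or more in all (x of blank2_mid in the frame of blank1_mid between -0.0025 and 0.0025 m and x of blank3_mid in the frame of blank2_mid between -0.0025 and 0.0025 m and x of blank4_mid in the frame of blank3_mid between -0.0025 and 0.0025 m and x of blank4_mid in the frame of blank1_mid between -0.004 and 0.004 m and angle between the x axis of each of blank1_mid, blank2_mid, blank3_mid, blank4_mid and the x axis of fence, either way round below 0.05 rad and contact force between fence and anything else above 2 N), for 0.2 s.
At the end, for the whole second after the job is handed in: Blanks flat at the stop strip (centres under 101.5 mm before the fence origin), neighbours level within 2.5 mm, first and last within 4 mm, square within 0.05 rad; straightedge flat in its tray, within 22 mm of its middle and 0.2 rad; all still (x of blank2_mid in the frame of blank1_mid between -0.0025 and 0.0025 m and x of blank3_mid in the frame of blank2_mid between -0.0025 and 0.0025 m and x of blank4_mid in the frame of blank3_mid between -0.0025 and 0.0025 m and x of blank4_mid in the frame of blank1_mid between -0.004 and 0.004 m and angle between the x axis of each of blank1_mid, blank2_mid, blank3_mid, blank4_mid and the x axis of fence, either way round below 0.05 rad and x of each of blank1_mid, blank2_mid, blank3_mid, blank4_mid in the frame of fence above -0.1015 m and angle between each of blank1_mid, blank2_mid, blank3_mid, blank4_mid's own z axis and vertical below 0.08 rad and z of each of blank1_mid, blank2_mid, blank3_mid, blank4_mid in the frame of fence below 0.014 m and x of rule_grip in the frame of tray between -0.022 and 0.022 m and y of rule_grip in the frame of tray between -0.022 and 0.022 m and z of rule_grip in the frame of tray below 0.05 m and angle between rule_grip's own z axis and vertical below 0.06 rad and angle between the y axis of rule_grip and the y axis of tray, either way round below 0.2 rad and linear speed of each of rule, blank1, blank2, blank3, blank4 below 0.02 m/s); the robot touches nothing.
It fails at once if the fence with its stop strip is pushed with more than 10 N (contact force between fence and anything else above 10 N).
It fails at once if the gripper's fingers or the arm push a blank (more than 0.5 N) (contact force between any of the fingers, the arm and blank1 above 0.5 N or contact force between any of the fingers, the arm and blank2 above 0.5 N or contact force between any of the fingers, the arm and blank3 above 0.5 N or contact force between any of the fingers, the arm and blank4 above 0.5 N).
It fails at once if another thing is moved by more than 20 mm (distance of any of offcut, wax, screwdriver, oil, stopper, cup, mallet from where it was at the start of the episode above 0.02 m).
It also fails if it takes over 58 s, if anything falls off the work surface, if the arm or the gripper's body presses on something with over 40 N, if the wrist force passes 120 N, or if a joint passes its speed limit or range.

## Working session

There is one attempt and no reset: what is moved stays moved. The work goes in short steps, Python scripts to look and compute and a tool call to move; the robot and the scene stay as the last step left them, time stands still between calls to the robot, and variables do not carry over. Pictures are saved under pics/ and viewed, at most 10 in all, crops included, and the job is handed in when it is done.

Besides the shell and the picture viewer there is one more tool, called after "Call:" in YAML: its name, and indented under it one key for each argument. step_arm: Moves the arm, as the interface text tells. Shift numbers are shares of 0.025 m and turn numbers shares of 0.08 rad, none past 1 either way. Its arguments: {"type":"object","properties":{"steps":{"type":"array"},"gripper":{"type":"number"},"newtons":{"type":"number"}},"required":["steps"]}

```bash
mkdir -p pics; ls
python3 - <<'E'
from rig import bot
import cv2,numpy as np
for n in ("top","scene"):
    p,d=bot.camera(n); cv2.imwrite(f"pics/{n}0.png",p); np.save(f"{n}0.npy",d); i=bot.camera_info(n); np.savez(f"{n}_i.npz",K=i["camera_matrix"],T=i["T"]); print(i)
print(bot.sense(),bot.grip_depth)
E
```

```text
pics
{'camera_matrix': array([[543.32585424,   0.        , 326.93516764],
       [  0.        , 543.32585424, 245.68262797],
       [  0.        ,   0.        ,   1.        ]]), 'T': array([[ 5.94265557e-03,  9.89939887e-01, -1.41363730e-01,
         3.85373696e-01],
       [-9.99980134e-01,  6.18003011e-03,  1.24021060e-03,
        -9.24148550e-03],
       [ 2.10136605e-03,  1.41353552e-01,  9.89956947e-01,
         1.41272453e+00],
       [ 0.00000000e+00,  0.00000000e+00,  0.00000000e+00,
         1.00000000e+00]])}
{'camera_matrix': array([[550.26505222,   0.        , 318.27709409],
       [  0.        , 550.26505222, 231.52847999],
       [  0.        ,   0.        ,   1.        ]]), 'T': array([[-0.66658457, -0.51284423,  0.54097671,  1.42799834],
       [ 0.74531604, -0.44587375,  0.49568194,  0.79043917],
       [-0.01300031,  0.73361256,  0.6794436 ,  1.13832863],
       [ 0.        ,  0.        ,  0.        ,  1.        ]])}
{'time_s': 0.1, 'joint_positions': array([-76.93568871,  36.05315456,   2.20314526,  86.99114608,
        -1.5482538 ,  57.08404114,  -1.1460478 ]), 'dq': array([-0.03036342, -0.10136142,  0.00141484, -0.1029958 ,  0.05484248,
        0.01819107, -0.06334801]), 'joint_torque': array([ 3.04314446e-03, -5.64536977e+01,  1.23016767e+00, -1.93976927e+01,
        1.11811768e-02,  5.37938104e-03,  2.19998594e-05]), 'position': array([0.18804817, 0.62160962, 0.23048151]), 'ee_rot': array([-1.79901332e+02,  1.80803856e-04,  1.63164444e+02]), 'wrist_force': array([ 0.05514086,  0.56104944, -0.05955137]), 'moment': array([-0.03493765, -0.00601094, -0.00272718]), 'gripper_force': 0.0, 'grip_width': 0.08569755133764466} 0.0187
```

View pics/top0.png

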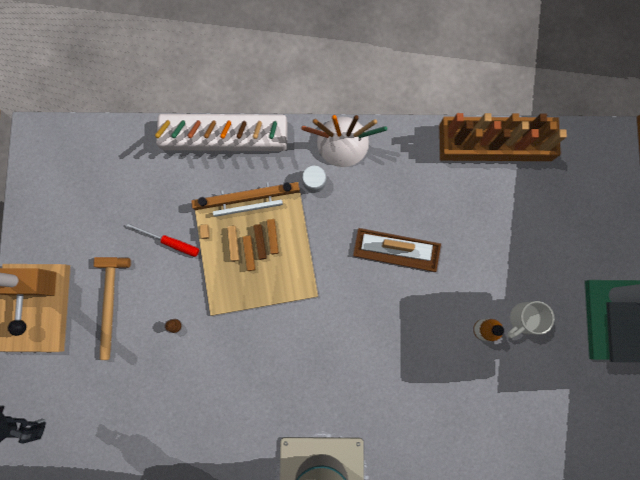

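View pics/scene0.png

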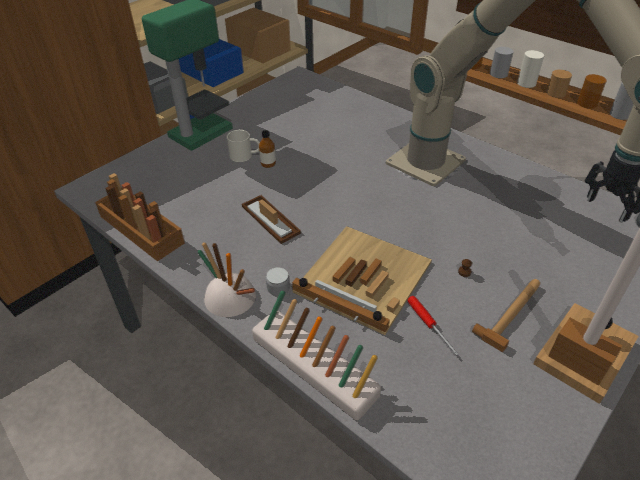

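The top view shows the board at pixels (195–318, 185–315), with the strip at about (248,209) and the blanks at x 229–277, y 220–270. The tray is at (355–440, 229–271) with the grip at (398,244), the offcut at (205,231) and the tin at (314,178). Next I'll measure positions from depth.

```bash
cat > h.py <<'E'
import numpy as np,cv2
def load(n):
    z=np.load(n+"_i.npz"); return z["K"],z["T"]
def world(K,T,d):
    v,u=np.mgrid[:480,:640]
    P=np.stack([(u-K[0,2])/K[0,0]*d,-(v-K[1,2])/K[1,1]*d,-d],-1)
    return P@T[:3,:3].T+T[:3,3]
def rect(m,W):
    """min-area rect in world xy of mask"""
    q=W[m][:,:2].astype(np.float32); (c,s,a)=cv2.minAreaRect(q)
    b=cv2.boxPoints((c,s,a)); e=b[1]-b[0]; f=b[2]-b[1]
    L=e if np.linalg.norm(e)>np.linalg.norm(f) else f
    return np.round(c,4),np.round(sorted(s),4),round(np.degrees(np.arctan2(L[1],L[0]))%180,2),len(q)
E
python3 - <<'E'
from h import *
K,T=load("top"); d=np.load("top0.npy"); W=world(K,T,d); z=W[...,2]
def sub(x0,x1,y0,y1):
    m=np.zeros(z.shape,bool); m[y0:y1,x0:x1]=1; return m
print("bench z",np.median(z[330:370,200:280]))
tr=sub(345,450,220,280)
print("tray",rect(tr&(z>.005)&(z<.02),W)); print("rib",rect(tr&(z>.045),W),np.median(z[tr&(z>.045)]))
bd=sub(185,330,175,325)
print("board z",np.median(z[280:300,230:290]),"board",rect(bd&(z>.005)&(z<.02)&(W[...,0]<.78),W))
m=sub(215,290,200,280)&(z>.024)&(z<.045)
n,l=cv2.connectedComponents(m.astype(np.uint8))
for i in range(1,n):
    k=l==i
    if k.sum()>30: print("bl",rect(k,W),np.median(z[k]),np.argwhere(k).mean(0))
print("fence",rect(sub(185,302,175,212)&(z>.037)&(z<.06),W))
for v in range(180,275,2): print(v,np.round(z[v,[235,248,260,272]]*1000).astype(int),np.round(W[v,248,:2],4)) if v<222 else 0
im=cv2.imread("pics/top0.png"); c=cv2.resize(im[180:280,185:325],None,fx=5.5,fy=5.5,interpolation=cv2.INTER_CUBIC); cv2.imwrite("pics/c1.png",c)
E
```

```text
bench z 0.0004934196846716477
tray (array([ 0.5779, -0.1953]), array([0.1559, 0.2744]), np.float32(90.29), 2245)
rib (array([ 0.5069, -0.1006]), array([0.0666, 0.2967]), np.float32(130.42), 245) 0.06031367148953448
board z 0.012842567933526783 board (array([0.579 , 0.1748]), array([0.3827, 0.3931]), np.float32(0.34), 10464)
bl (array([0.694 , 0.1964]), array([0.0365, 0.1744]), np.float32(99.97), 439) 0.03646807433719945 [205.86332574 242.63553531]
bl (array([0.6075, 0.1313]), array([0.0202, 0.0896]), np.float32(7.28), 277) 0.032681433671875926 [235.88086643 271.74368231]
bl (array([0.5934, 0.1638]), array([0.0203, 0.0892]), np.float32(10.13), 278) 0.03270288891205353 [241.10791367 259.0647482 ]
bl (array([0.5888, 0.2326]), array([0.0209, 0.0895]), np.float32(6.73), 282) 0.03237013416183676 [242.72695035 232.18794326]
bl (array([0.5638, 0.1918]), array([0.021, 0.09 ]), np.float32(9.25), 286) 0.03253766740836905 [252.70629371 248.        ]
fence (array([0.7004, 0.2003]), array([0.0513, 0.2794]), np.float32(100.33), 1055)
180 [ 5 -1  1  6] [0.7632 0.201 ]
182 [-2 -1  1  6] [0.7579 0.201 ]
184 [0 3 1 4] [0.7512 0.2002]
186 [-7  3  0 42] [0.7459 0.2001]
188 [ 3  1 49 43] [0.741  0.2003]
190 [ 3 43 45 45] [0.7251 0.1939]
192 [47 46 37 44] [0.7189 0.1932]
194 [41 45 43 40] [0.714  0.1933]
196 [47 42 46 20] [0.7094 0.1935]
198 [48 43 18 10] [0.7038 0.1933]
200 [50 21 12 15] [0.7036 0.1964]
202 [24 18  9 37] [0.6989 0.1966]
204 [13 16 39 38] [0.6941 0.1969]
206 [17 34 36 18] [0.6848 0.1941]
208 [35 36 19 10] [0.6791 0.1936]
210 [36 16 13 13] [0.6779 0.1964]
212 [25 13  8 13] [0.6732 0.1967]
214 [14 16 12 14] [0.6674 0.1962]
216 [14  8 14  9] [0.6635 0.1971]
218 [11 14 16  8] [0.6569 0.1961]
220 [15 12 14 29] [0.652  0.1963]
```

View pics/c1.png

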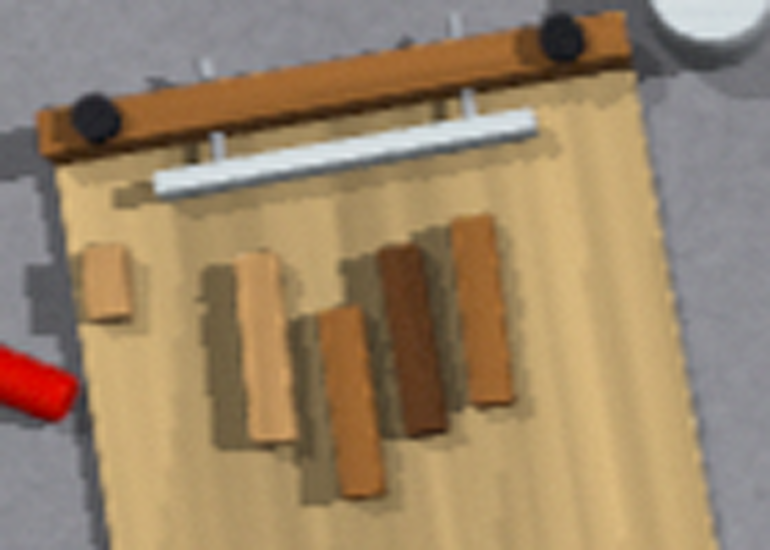

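The crop shows blank 1 (left) to blank 4 (right), the silver strip about 25 mm in front of the fence, and the offcut at left. I'll refine the angles and poses using colour masks projected onto known heights.

```bash
cat >> h.py <<'E'
def onplane(K,T,uv,z):
    uv=np.asarray(uv,float).reshape(-1,2)
    r=np.stack([(uv[:,0]-K[0,2])/K[0,0],-(uv[:,1]-K[1,2])/K[1,1],-np.ones(len(uv))],-1)@T[:3,:3].T
    return T[:3,3]+r*((z-T[2,3])/r[:,2])[:,None]
def prect(K,T,m,z):
    """largest blob of pixel mask -> rect on plane z"""
    cs,_=cv2.findContours(m.astype(np.uint8),cv2.RETR_EXTERNAL,cv2.CHAIN_APPROX_NONE)
    c=max(cs,key=cv2.contourArea); f=np.zeros(m.shape,np.uint8); cv2.drawContours(f,[c],-1,1,-1)
    v,u=np.nonzero(f); P=onplane(K,T,np.c_[u,v],z)[:,:2]
    W=np.zeros((480,640,3)); W[v,u,:2]=P
    ev,ec=np.linalg.eigh(np.cov(P.T)); a=np.degrees(np.arctan2(ec[1,1],ec[0,1]))%180
    return "mean",np.round(P.mean(0),4),"pcaang",round(a,2),"rect",rect(f>0,W)
E
python3 - <<'E'
from h import *
K,T=load("top"); im=cv2.imread("pics/top0.png"); hsv=cv2.cvtColor(im,cv2.COLOR_BGR2HSV); H,S,V=[hsv[...,i].astype(int) for i in range(3)]
d=np.load("top0.npy"); z=world(K,T,d)[...,2]
def sub(x0,x1,y0,y1):
    m=np.zeros(V.shape,bool); m[y0:y1,x0:x1]=1; return m
for v,u in ((244,398),(236,400),(250,380),(230,362),(209,248),(194,248),(290,250)): print((v,u),hsv[v,u])
s=sub(345,450,220,280)
print("tray",prect(K,T,s&(S>100)|(s&(V>150)),.012))
print("bar",prect(K,T,s&((V>150)&(S<60)|(z>.03)),.014))
print("rib",prect(K,T,s&(z>.03),.06))
print("strip",prect(K,T,sub(205,290,198,220)&(S<60)&(V>150),.036))
print("fence",prect(K,T,sub(190,302,180,214)&(H<14)&(S>110),.042))
print("board",prect(K,T,sub(190,325,180,320)&(S>70),.012))
E
```

```text
(244, 398) [ 16 131 175]
(236, 400) [ 10 106 101]
(250, 380) [100  16 146]
(230, 362) [ 12 174  82]
(209, 248) [103  14 128]
(194, 248) [ 14 172 159]
(290, 250) [ 19 103 179]
tray ('mean', array([ 0.576, -0.193]), 'pcaang', np.float64(79.3), 'rect', (array([ 0.5761, -0.1927]), array([0.0748, 0.2181]), np.float32(79.33), 2384))
bar ('mean', array([ 0.5861, -0.2035]), 'pcaang', np.float64(77.4), 'rect', (array([ 0.5854, -0.1927]), array([0.0414, 0.1801]), np.float32(80.47), 804))
rib ('mean', array([ 0.5822, -0.1893]), 'pcaang', np.float64(81.23), 'rect', (array([ 0.5819, -0.1892]), array([0.0201, 0.087 ]), np.float32(80.76), 256))
strip ('mean', array([0.6828, 0.1959]), 'pcaang', np.float64(100.31), 'rect', (array([0.6868, 0.1959]), array([0.0204, 0.1808]), np.float32(100.05), 316))
fence ('mean', array([0.6833, 0.3058]), 'pcaang', np.float64(122.28), 'rect', (array([0.6828, 0.3051]), array([0.0047, 0.0114]), np.float32(117.8), 8))
board ('mean', array([0.5772, 0.1772]), 'pcaang', np.float64(10.73), 'rect', (array([0.5801, 0.1796]), array([0.2861, 0.3086]), np.float32(10.37), 12520))
```

Call:
step_arm:
  steps:
    - {"tx": -1,"ty": -1,"tz": 0,"roll": 0}
    - {"tx": -1,"ty": -1,"tz": 0,"roll": 0}
    - {"tx": -1,"ty": -1,"tz": 0,"roll": 0}
    - {"tx": -1,"ty": -1,"tz": 0,"roll": 0}
    - {"tx": -1,"ty": -1,"tz": 0,"roll": 0}
    - {"tx": -1,"ty": -1,"tz": 0,"roll": 0}
    - {"tx": -1,"ty": -1,"tz": 0,"roll": 0}
    - {"tx": -1,"ty": -1,"tz": 0,"roll": 0}
  gripper: -1

```text
time_s: 1.1
position: [0.3221, 0.3716, 0.2311]
ee_rot: [-180.0, -0.0, 163.2]
wrist_force: [1.4, -0.2, -0.4]
grip_width: 0.0854
gripper_force: 0.0
```

Call:
step_arm:
  steps:
    - {"tx": -1,"ty": -1,"tz": 0,"roll": 0}
    - {"tx": -1,"ty": -1,"tz": 0,"roll": 0}
    - {"tx": -1,"ty": -1,"tz": 0,"roll": 0}
    - {"tx": -1,"ty": -1,"tz": 0,"roll": 0}
    - {"tx": -1,"ty": -1,"tz": 0,"roll": 0}
    - {"tx": -1,"ty": -1,"tz": 0,"roll": 0}
    - {"tx": -1,"ty": -1,"tz": 0,"roll": 0}
    - {"tx": -1,"ty": -1,"tz": 0,"roll": 0}

```text
time_s: 2.1
position: [0.4555, 0.1224, 0.2311]
ee_rot: [-180.0, -0.0, 163.2]
wrist_force: [0.3, 0.0, -0.4]
grip_width: 0.0852
gripper_force: 0.0
```

Call:
step_arm:
  steps:
    - {"tx": -1,"ty": -1,"tz": 0,"roll": 0}
    - {"tx": -1,"ty": -1,"tz": 0,"roll": 0}
    - {"tx": -1,"ty": -1,"tz": 0,"roll": 0}
    - {"tx": -1,"ty": -1,"tz": 0,"roll": 0}
    - {"tx": -1,"ty": -1,"tz": 0,"roll": 0}
    - {"tx": -1,"ty": -1,"tz": 0,"roll": 0}
    - {"tx": -1,"ty": -1,"tz": 0,"roll": 0}
    - {"tx": -1,"ty": -1,"tz": 0,"roll": 0}

```text
time_s: 3.1
position: [0.5889, -0.1268, 0.2309]
ee_rot: [180.0, -0.1, 163.2]
wrist_force: [0.5, 1.0, 0.7]
grip_width: 0.0851
gripper_force: 0.0
```

Call:
step_arm:
  steps:
    - {"tx": 0,"ty": 0,"tz": 0,"roll": 1}
    - {"tx": 0,"ty": 0,"tz": 0,"roll": 1}
    - {"tx": 0,"ty": 0,"tz": 0,"roll": 1}
    - {"tx": 0,"ty": 0,"tz": 0,"roll": 1}
    - {"tx": 0,"ty": 0,"tz": 0,"roll": 1}
    - {"tx": 0,"ty": 0,"tz": 0,"roll": 1}
    - {"tx": 0,"ty": 0,"tz": 0,"roll": 1}
    - {"tx": 0,"ty": 0,"tz": 0,"roll": 1}

```text
time_s: 4.1
position: [0.5884, -0.1257, 0.2308]
ee_rot: [-180.0, -0.0, 126.3]
wrist_force: [-0.5, -0.2, -1.1]
grip_width: 0.0852
gripper_force: 0.0
```

Call:
step_arm:
  steps:
    - {"tx": 0,"ty": 0,"tz": 0,"roll": 1}
    - {"tx": 0,"ty": 0,"tz": 0,"roll": 1}
    - {"tx": 0,"ty": 0,"tz": 0,"roll": 1}
    - {"tx": 0,"ty": 0,"tz": 0,"roll": 1}
    - {"tx": 0,"ty": 0,"tz": 0,"roll": 1}
    - {"tx": 0,"ty": 0,"tz": 0,"roll": 1}
    - {"tx": 0,"ty": 0,"tz": 0,"roll": 1}
    - {"tx": 0,"ty": 0,"tz": 0,"roll": 1}

```text
time_s: 5.1
position: [0.5884, -0.1257, 0.2308]
ee_rot: [-179.9, -0.0, 89.7]
wrist_force: [-0.8, -0.3, -0.7]
grip_width: 0.0857
gripper_force: 0.0
```

Run:
```python
from rig import bot
from h import *
i=bot.camera_info("wrist"); np.savez("wrist_i.npz",K=i["camera_matrix"],T=i["T"]); p,d=bot.camera("wrist"); np.save("w1.npy",d); cv2.imwrite("pics/w1.png",p)
print(i["T"].round(3))
```

```text
[[ 1.     0.005  0.002  0.59 ]
 [-0.005  0.96   0.281 -0.053]
 [-0.001 -0.281  0.96   0.373]
 [ 0.     0.     0.     1.   ]]
```

View pics/w1.png

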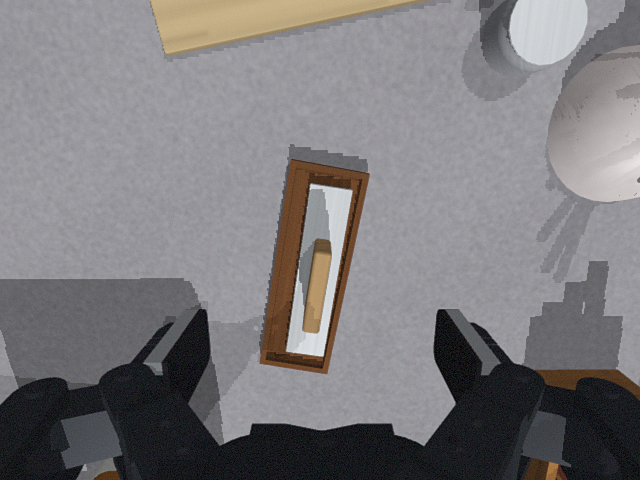

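The wrist view shows the whole tray, with corners at (291,160), (368,174), (327,373) and (262,362). The rib top runs from (322,245) to (311,332), and the white bar is beneath it.

Run:
```python
from h import *
K,T=load("wrist"); im=cv2.imread("pics/w1.png"); hsv=cv2.cvtColor(im,cv2.COLOR_BGR2HSV); H,S,V=[hsv[...,i].astype(int) for i in range(3)]
d=np.load("w1.npy"); z=world(K,T,d)[...,2]
s=np.zeros(V.shape,bool); s[140:385,250:375]=1
q=onplane(K,T,[(291,160),(368,174),(327,373),(262,362)],.012)[:,:2]; print(q.round(4),q.mean(0))
e=q[0]+q[1]-q[2]-q[3]; print("tray ang",np.degrees(np.arctan2(e[1],e[0])))
print("rib",prect(K,T,s&(z>.05),.06),np.median(z[s&(z>.05)]))
q=onplane(K,T,[(311,184),(352,189),(323,356),(287,351)],.014)[:,:2]; print(q.round(4),q.mean(0)); e=q[0]+q[1]-q[2]-q[3]; print("bar ang",np.degrees(np.arctan2(e[1],e[0])))
from rig import bot
s=bot.sense();print(s["position"],s["ee_rot"])
```

```text
[[ 0.5613 -0.0765]
 [ 0.633  -0.0896]
 [ 0.5944 -0.3046]
 [ 0.5239 -0.2905]] [ 0.57814352 -0.19031176]
tray ang 79.9658740114699
rib ('mean', array([ 0.5846, -0.1867]), 'pcaang', np.float64(80.97), 'rect', (array([ 0.5844, -0.1879]), array([0.016 , 0.0817]), np.float32(80.93), 1526)) 0.05988955478779806
[[ 0.5796 -0.0984]
 [ 0.6181 -0.1033]
 [ 0.5901 -0.2821]
 [ 0.5517 -0.2759]] [ 0.58485998 -0.18993766]
bar ang 81.08407251408869
[ 0.58844013 -0.12563956  0.23079164] [-1.79939955e+02 -9.37908226e-03  8.95579692e+01]
```

Call:
step_arm:
  steps:
    - {"tx": -0.8,"ty": -0.05,"tz": 0,"roll": 0}
    - {"tx": -0.8,"ty": -0.05,"tz": 0,"roll": 0}
    - {"tx": -0.8,"ty": -0.04,"tz": 0,"roll": 0}
    - {"tx": -0.1,"ty": 0,"tz": 0,"roll": 0}
    - {"tx": 0,"ty": 0,"tz": 1,"roll": 0.95}
    - {"tx": 0,"ty": 0,"tz": 1,"roll": 0.95}
    - {"tx": 0,"ty": 0,"tz": 1,"roll": 0}
    - {"tx": 0,"ty": 0,"tz": 1,"roll": 0}

```text
time_s: 6.15
position: [0.5853, -0.1877, 0.1304]
ee_rot: [-180.0, -0.0, 81.2]
wrist_force: [0.6, -0.1, -1.0]
grip_width: 0.0855
gripper_force: 0.0
```

Call:
step_arm:
  steps:
    - {"tx": 0,"ty": -0.03,"tz": 1,"roll": 0.05}
    - {"tx": 0,"ty": 0,"tz": 1,"roll": 0}
    - {"tx": 0,"ty": 0,"tz": 1,"roll": 0}
    - {"tx": 0,"ty": 0,"tz": 0.5,"roll": 0}
    - {"tx": 0,"ty": 0,"tz": 0.3,"roll": 0}
    - {"tx": 0,"ty": 0,"tz": 0.18,"roll": 0}
    - {"tx": 0,"ty": 0,"tz": 0,"roll": 0}
    - {"tx": 0,"ty": 0,"tz": 0,"roll": 0}

```text
time_s: 7.15
position: [0.5847, -0.1884, 0.0324]
ee_rot: [179.9, 0.0, 80.9]
wrist_force: [0.4, -0.4, 0.6]
grip_width: 0.0856
gripper_force: 0.0
```

Call:
step_arm:
  steps:
    - {"tx": 0,"ty": 0,"tz": 0,"roll": 0}
    - {"tx": 0,"ty": 0,"tz": 0,"roll": 0}
    - {"tx": 0,"ty": 0,"tz": 0,"roll": 0}
    - {"tx": 0,"ty": 0,"tz": 0,"roll": 0}
    - {"tx": 0,"ty": 0,"tz": 0,"roll": 0}
    - {"tx": 0,"ty": 0,"tz": 0,"roll": 0}
    - {"tx": 0,"ty": 0,"tz": 0,"roll": 0}
    - {"tx": 0,"ty": 0,"tz": 0,"roll": 0}
  gripper: 1
  newtons: 70

```text
time_s: 8.15
position: [0.5844, -0.1883, 0.0319]
ee_rot: [180.0, -0.0, 80.9]
wrist_force: [0.8, -0.9, 2.0]
grip_width: 0.0146
gripper_force: 69.0
```

Call:
step_arm:
  steps:
    - {"tx": 0,"ty": 0,"tz": -0.5,"roll": 0}
    - {"tx": 0,"ty": 0,"tz": -1,"roll": 0}
    - {"tx": 0,"ty": 0,"tz": -1,"roll": 0}
    - {"tx": 0,"ty": 0,"tz": -1,"roll": 0}
    - {"tx": 0.5,"ty": -0.24,"tz": -0.5,"roll": 0}
    - {"tx": 0.9,"ty": -0.43,"tz": 0,"roll": 0}
    - {"tx": 0.9,"ty": -0.43,"tz": 0,"roll": 0}
    - {"tx": 0.9,"ty": -0.43,"tz": 0,"roll": 0}

```text
time_s: 9.15
position: [0.558, -0.101, 0.1315]
ee_rot: [-179.9, -0.1, 80.9]
wrist_force: [-0.2, 0.3, -1.6]
grip_width: 0.0145
gripper_force: 68.4
```

Call:
step_arm:
  steps:
    - {"tx": 0.9,"ty": -0.43,"tz": 0,"roll": 0}
    - {"tx": 0.9,"ty": -0.43,"tz": 0,"roll": 0}
    - {"tx": 0.9,"ty": -0.43,"tz": 0,"roll": 0}
    - {"tx": 0.9,"ty": -0.43,"tz": 0,"roll": 0}
    - {"tx": 0.9,"ty": -0.43,"tz": 0,"roll": 0}
    - {"tx": 0.9,"ty": -0.43,"tz": 0,"roll": 0}
    - {"tx": 0.9,"ty": -0.43,"tz": 0,"roll": 0}
    - {"tx": 0.9,"ty": -0.43,"tz": 0,"roll": 0}

```text
time_s: 10.15
position: [0.5012, 0.0899, 0.1316]
ee_rot: [-179.9, -0.0, 80.9]
wrist_force: [-0.0, 0.2, -2.0]
grip_width: 0.0146
gripper_force: 68.4
```

Call:
step_arm:
  steps:
    - {"tx": 0.9,"ty": -0.43,"tz": 0,"roll": 0}
    - {"tx": 0.9,"ty": -0.43,"tz": 0,"roll": 0}
    - {"tx": 0.8,"ty": -0.38,"tz": 0,"roll": 0}
    - {"tx": 0,"ty": 0,"tz": 0,"roll": -0.84}
    - {"tx": 0,"ty": 0,"tz": 0,"roll": -0.84}
    - {"tx": 0,"ty": 0,"tz": 0,"roll": -0.84}
    - {"tx": 0,"ty": 0,"tz": 0,"roll": -0.84}
    - {"tx": 0,"ty": 0,"tz": 0,"roll": -0.85}

```text
time_s: 11.15
position: [0.481, 0.158, 0.1316]
ee_rot: [-179.9, -0.0, 100.4]
wrist_force: [0.2, 0.4, -2.6]
grip_width: 0.0149
gripper_force: 68.4
```

Run:
```python
from rig import bot
from h import *
s=bot.sense(); print(s["position"],s["ee_rot"],s["wrist_force"],s["grip_width"])
i=bot.camera_info("wrist"); np.savez("wrist2_i.npz",K=i["camera_matrix"],T=i["T"]); p,d=bot.camera("wrist"); np.save("w2.npy",d); cv2.imwrite("pics/w2.png",p)
```

```text
[0.48095556 0.15797737 0.1315555 ] [-1.79896084e+02 -2.57167813e-02  1.00375574e+02] [ 0.21447631  0.39852323 -2.60023417] 0.014861940366934138
```

View pics/w2.png

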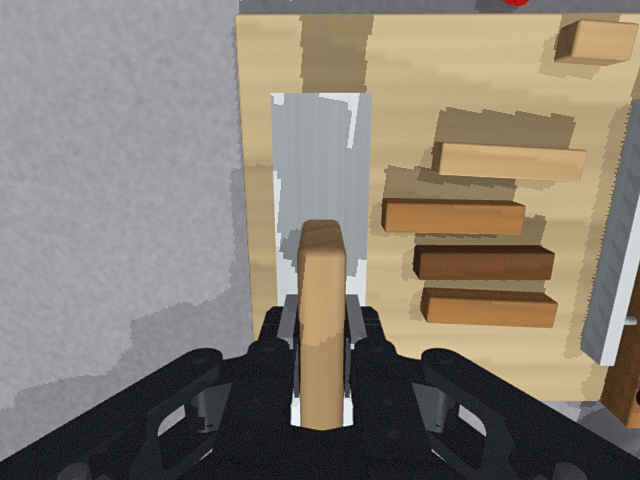

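The wrist view shows the rule held level, with its right edge running from (372,93) to about (367,300). The blanks are 60 px or less away to its right, blank 2 being nearest at (384,215). The board's near edge runs from (237,14) to (253,340). I'll check the angle and gaps numerically.

Run:
```python
from h import *
K,T=load("wrist2"); im=cv2.imread("pics/w2.png"); g=cv2.cvtColor(im,cv2.COLOR_BGR2GRAY).astype(float); hsv=cv2.cvtColor(im,cv2.COLOR_BGR2HSV); S=hsv[...,1].astype(int);V=hsv[...,2].astype(int)
d=np.load("w2.npy"); W=world(K,T,d); z=W[...,2]
def fit(uv,zz):
    P=onplane(K,T,uv,zz)[:,:2].astype(np.float32); vx,vy,x,y=cv2.fitLine(P,cv2.DIST_HUBER,0,.001,.001).ravel(); return round(np.degrees(np.arctan2(vy,vx))%180,2),np.round((x,y),4)
# board near edge: first saturated pixel
print("board edge",fit([(np.argmax(S[r,200:300]>60)+200,r) for r in range(25,300,5)],.012))
bar=z>.09; print("bar z",np.median(z[100:200,300:350]))
print("rule R",fit([(np.nonzero(bar[r,250:400])[0].max()+250,r) for r in range(100,240,4)],np.median(z[100:200,300:350])))
print("rule L",fit([(np.nonzero(bar[r,250:400])[0].min()+250,r) for r in range(100,240,4)],np.median(z[100:200,300:350])))
u=np.array([.9842,.1771]);v=np.array([-.1771,.9842])
m=(z>.026)&(z<.042); m[:, :376]=0
n,l=cv2.connectedComponents(m.astype(np.uint8))
for i in range(1,n):
    k=l==i
    if k.sum()>500:
        r=rect(k,W); print(r,"uv",(r[0]@u).round(4),(r[0]@v).round(4),np.median(z[k]))
        print("   umin",np.percentile(W[k][:,:2]@u,2).round(4))
s=np.array([.48096,.15798]); print("tcp uv",s@u,s@v)
```

```text
board edge (np.float32(100.53), array([0.4207, 0.2001], dtype=float32))
bar z 0.11378848027641171
rule R (np.float32(100.46), array([0.4909, 0.219 ], dtype=float32))
rule L (np.float32(100.3), array([0.452 , 0.2112], dtype=float32))
(array([0.6187, 0.3093]), array([0.0206, 0.0361]), np.float32(6.74), 2589) uv 0.6637 0.1948 0.03178909690263615
   umin 0.6463
(array([0.6948, 0.1495]), array([0.0352, 0.2301]), np.float32(112.34), 6812) uv 0.7103 0.0241 0.03434739957404598
   umin 0.7001
(array([0.5885, 0.234 ]), array([0.0201, 0.0906]), np.float32(7.34), 4784) uv 0.6206 0.1261 0.032007860688616496
   umin 0.5764
(array([0.5635, 0.193 ]), array([0.0204, 0.0906]), np.float32(9.27), 4348) uv 0.5888 0.0902 0.031973898809693924
   umin 0.5447
(array([0.5933, 0.1655]), array([0.0204, 0.091 ]), np.float32(10.35), 4025) uv 0.6132 0.0578 0.032001800919898016
   umin 0.5688
(array([0.6072, 0.1331]), array([0.0211, 0.0904]), np.float32(7.92), 3738) uv 0.6212 0.0235 0.031979415714582377
   umin 0.577
tcp uv 0.50133909 0.07030589999999999
```

Call:
step_arm:
  steps:
    - {"tx": 0,"ty": 0,"tz": 1,"roll": 0}
    - {"tx": 0,"ty": 0,"tz": 1,"roll": 0}
    - {"tx": 0,"ty": 0,"tz": 1,"roll": 0}
    - {"tx": 0,"ty": 0,"tz": 0.4,"roll": 0}
    - {"tx": 0,"ty": 0,"tz": 0.2,"roll": 0}
    - {"tx": 0,"ty": 0.2,"tz": 0,"roll": 0}
    - {"tx": 0,"ty": 0.3,"tz": 0,"roll": 0}
    - {"tx": 0,"ty": 0.2,"tz": 0,"roll": 0}

```text
time_s: 12.2
position: [0.5011, 0.1606, 0.0424]
ee_rot: [179.9, -0.0, 100.2]
wrist_force: [-0.6, -0.6, -1.2]
grip_width: 0.015
gripper_force: 68.4
```

Call:
step_arm:
  steps:
    - {"tx": 0,"ty": 0.15,"tz": 0,"roll": 0}
    - {"tx": 0,"ty": 0.2,"tz": 0,"roll": 0}
    - {"tx": 0,"ty": 0.2,"tz": 0,"roll": 0}
    - {"tx": 0,"ty": 0.2,"tz": 0,"roll": 0}
    - {"tx": 0,"ty": 0.2,"tz": 0,"roll": 0}
    - {"tx": 0,"ty": 0.2,"tz": 0,"roll": 0}
    - {"tx": 0,"ty": 0.2,"tz": 0,"roll": 0}
    - {"tx": 0,"ty": 0.15,"tz": 0,"roll": 0}

```text
time_s: 13.2
position: [0.5368, 0.167, 0.0417]
ee_rot: [-180.0, -0.0, 100.2]
wrist_force: [0.2, -0.4, -1.2]
grip_width: 0.0147
gripper_force: 68.5
```

Call:
step_arm:
  steps:
    - {"tx": 0,"ty": 0.1,"tz": 0,"roll": 0}
    - {"tx": 0,"ty": 0.1,"tz": 0,"roll": 0}
    - {"tx": 0,"ty": 0.1,"tz": 0,"roll": 0}
    - {"tx": 0,"ty": 0.1,"tz": 0,"roll": 0}
    - {"tx": 0,"ty": 0.1,"tz": 0,"roll": 0}
    - {"tx": 0,"ty": 0.1,"tz": 0,"roll": 0}
    - {"tx": 0,"ty": 0.1,"tz": 0,"roll": 0}
    - {"tx": 0,"ty": 0.1,"tz": 0,"roll": 0}

```text
time_s: 14.2
position: [0.5564, 0.1705, 0.0418]
ee_rot: [-180.0, -0.0, 100.2]
wrist_force: [0.6, -1.5, -1.7]
grip_width: 0.0147
gripper_force: 68.5
```

Run:
```python
from rig import bot
from h import *
u=np.array([.9842,.1771])
i=bot.camera_info("wrist"); K,T=i["camera_matrix"],i["T"]; s=bot.sense(); p,d=bot.camera("wrist"); cv2.imwrite("pics/w3.png",p)
print(s["position"],s["position"][:2]@u,s["wrist_force"])
```

```text
[0.55638828 0.17052374 0.04178214] 0.5777971047951219 [ 0.55770937 -1.5432653  -1.74817002]
```

View pics/w3.png

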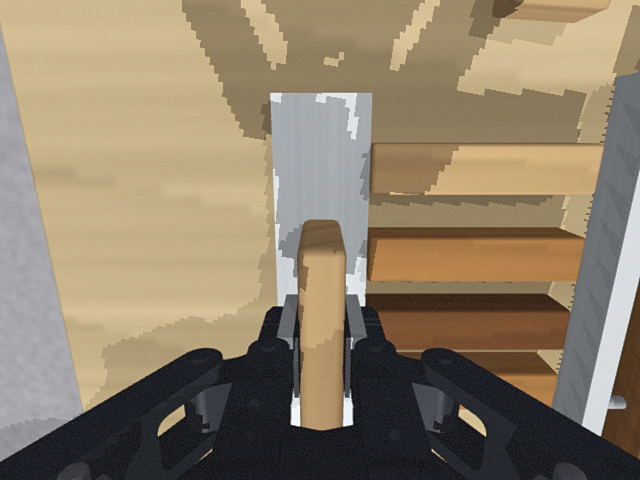

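All four blanks lie against the rule's edge, squared up. Their ends (603,170), (585,255) and so on are a few mm short of the strip's near face. I'll measure that gap.

Run:
```python
from rig import bot
from h import *
a=np.radians(10.3);u=np.array([np.cos(a),np.sin(a)]);v=np.array([-u[1],u[0]])
i=bot.camera_info("wrist"); K,T=i["camera_matrix"],i["T"]; p,d=bot.camera("wrist"); W=world(K,T,d); z=W[...,2]
U=W[...,:2]@u; V=W[...,:2]@v
for r in (150,165,180,240,260,320,340):
    c=range(560,640,3); print(r,[(x,int(round(U[r,x]*1000)),int(round(z[r,x]*1000))) for x in range(540,640,6)])
# strip near face
m=(z>.016)&(z<.033)&(U>.675)&(U<.72); 
for lo in np.arange(-.02,.15,.02):
    k=m&(V>lo)&(V<lo+.02); 
    h,e=np.histogram(U[k],np.arange(.675,.72,.003)); print(round(lo,2),h)
```

```text
150 [(540, 664, 33), (546, 667, 32), (552, 669, 33), (558, 671, 32), (564, 674, 32), (570, 675, 33), (576, 678, 33), (582, 680, 33), (588, 683, 33), (594, 686, 31), (600, 687, 33), (606, 701, 17), (612, 701, 21), (618, 701, 24), (624, 701, 27), (630, 700, 31), (636, 701, 33)]
165 [(540, 666, 32), (546, 667, 33), (552, 671, 31), (558, 673, 32), (564, 675, 32), (570, 677, 32), (576, 680, 32), (582, 682, 31), (588, 683, 34), (594, 688, 31), (600, 700, 17), (606, 701, 19), (612, 701, 22), (618, 701, 26), (624, 702, 27), (630, 700, 33), (636, 700, 36)]
180 [(540, 666, 32), (546, 669, 32), (552, 671, 32), (558, 673, 33), (564, 677, 31), (570, 679, 32), (576, 680, 33), (582, 683, 32), (588, 685, 33), (594, 686, 34), (600, 701, 18), (606, 701, 21), (612, 701, 24), (618, 700, 28), (624, 701, 31), (630, 701, 34), (636, 702, 36)]
240 [(540, 671, 32), (546, 672, 33), (552, 676, 30), (558, 678, 31), (564, 680, 32), (570, 682, 33), (576, 686, 31), (582, 688, 31), (588, 701, 17), (594, 701, 21), (600, 701, 24), (606, 701, 28), (612, 700, 32), (618, 700, 35), (624, 702, 36), (630, 704, 37), (636, 70
[... 760 characters left out ...]
612, 707, 36), (618, 709, 36), (624, 727, 19), (630, 727, 23), (636, 727, 26)]
-0.02 [0 0 0 0 0 0 0 0 0 0 0 0 0 0]
0.0 [  0   0   6  26  23   0   0   0 628  23   0   0   0   0]
0.02 [238 249 276 291 139   0   0   0 914  30   0   0   0   0]
0.04 [ 163  167  156  178  100    0    0    0 1011   31    0    0    0    0]
0.06 [ 175  187  178  181   93    0    0    0 1124   25    0    0    0    0]
0.08 [ 347  358  345  346  204    0    0    0 1236   24    0    0    0    0]
0.1 [  48   52   47   61   27    0    0    0 1373   19    0    0    0    0]
0.12 [ 327  306  307  323  192    1    0    0 1556   17    0    0    0    0]
0.14 [   0    0    0    0    0    0    0    0 1412    7    0    0    0    0]
```

Call:
step_arm:
  steps:
    - {"tx": 0,"ty": 0.06,"tz": 0,"roll": 0}
    - {"tx": 0,"ty": 0.06,"tz": 0,"roll": 0}
    - {"tx": 0,"ty": 0.06,"tz": 0,"roll": 0}
    - {"tx": 0,"ty": 0.06,"tz": 0,"roll": 0}
    - {"tx": 0,"ty": 0.06,"tz": 0,"roll": 0}
    - {"tx": 0,"ty": 0.04,"tz": 0,"roll": 0}
    - {"tx": 0,"ty": 0.02,"tz": 0,"roll": 0}
    - {"tx": 0,"ty": 0,"tz": 0,"roll": 0}

```text
time_s: 15.3
position: [0.5653, 0.1721, 0.0418]
ee_rot: [180.0, -0.0, 100.2]
wrist_force: [-0.6, -0.4, -2.0]
grip_width: 0.015
gripper_force: 68.4
```

```bash
cat > g.py <<'E'
from rig import bot
from h import *
a=np.radians(10.3);u=np.array([np.cos(a),np.sin(a)]);v=np.array([-u[1],u[0]])
s=bot.sense(); print("tcp u",s["position"][:2]@u,"Fu",s["wrist_force"][:2]@u,s["wrist_force"],"moment",s["moment"])
i=bot.camera_info("wrist"); K,T=i["camera_matrix"],i["T"]; p,d=bot.camera("wrist"); W=world(K,T,d); z=W[...,2]; U=W[...,:2]@u; V=W[...,:2]@v
m=(z>.016)&(z<.03)&(U>.69)&(U<.72); st=np.median(U[m]); print("strip",st)
m=(np.abs(z-.032)<.004)&(U>.62)&(U<st+.002)
for vc in (.126,.090,.057,.023):
    k=m&(np.abs(V-vc+.001)<.007); rows=np.nonzero(k.any(1))[0]
    e=[U[r][k[r]].max() for r in rows]; print(vc,"front",np.median(e).round(4) if e else None,len(e))
E
python3 g.py
```

```text
tcp u 0.5869822452899605 Fu -0.7116064710176025 [-0.64400263 -0.4361351  -2.04795018] moment [ 0.02977572  0.05900658 -0.02607294]
strip 0.7009267574916174
0.126 front 0.7024 38
0.09 front 0.7023 37
0.057 front 0.7023 36
0.023 front 0.702 35
```

Call:
step_arm:
  steps:
    - {"tx": 0,"ty": 0.02,"tz": 0,"roll": 0}
    - {"tx": 0,"ty": 0.02,"tz": 0,"roll": 0}
    - {"tx": 0,"ty": 0.02,"tz": 0,"roll": 0}
    - {"tx": 0,"ty": 0.02,"tz": 0,"roll": 0}
    - {"tx": 0,"ty": 0,"tz": 0,"roll": 0}
    - {"tx": 0,"ty": 0,"tz": 0,"roll": 0}
    - {"tx": 0,"ty": 0,"tz": 0,"roll": 0}
    - {"tx": 0,"ty": 0,"tz": 0,"roll": 0}

```text
time_s: 16.35
position: [0.5673, 0.1725, 0.0419]
ee_rot: [180.0, -0.0, 100.2]
wrist_force: [-1.0, 1.0, -2.0]
grip_width: 0.0149
gripper_force: 68.4
```

Call:
step_arm:
  steps:
    - {"tx": 0,"ty": 0.01,"tz": 0,"roll": 0}
    - {"tx": 0,"ty": 0.01,"tz": 0,"roll": 0}
    - {"tx": 0,"ty": 0,"tz": 0,"roll": 0}
    - {"tx": 0,"ty": 0,"tz": 0,"roll": 0}
    - {"tx": 0,"ty": 0,"tz": 0,"roll": 0}
    - {"tx": 0,"ty": 0,"tz": 0,"roll": 0}
    - {"tx": 0,"ty": 0,"tz": 0,"roll": 0}
    - {"tx": 0,"ty": 0,"tz": 0,"roll": 0}

```text
time_s: 17.35
position: [0.5677, 0.1725, 0.0418]
ee_rot: [180.0, -0.0, 100.2]
wrist_force: [0.3, 0.1, -1.7]
grip_width: 0.0149
gripper_force: 68.4
```

Call:
step_arm:
  steps:
    - {"tx": 0,"ty": 0.01,"tz": 0,"roll": 0}
    - {"tx": 0,"ty": 0.01,"tz": 0,"roll": 0}
    - {"tx": 0,"ty": 0,"tz": 0,"roll": 0}
    - {"tx": 0,"ty": 0,"tz": 0,"roll": 0}
    - {"tx": 0,"ty": 0,"tz": 0,"roll": 0}
    - {"tx": 0,"ty": 0,"tz": 0,"roll": 0}
    - {"tx": 0,"ty": 0,"tz": 0,"roll": 0}
    - {"tx": 0,"ty": 0,"tz": 0,"roll": 0}

```text
time_s: 18.35
position: [0.5681, 0.1726, 0.0418]
ee_rot: [-180.0, -0.0, 100.2]
wrist_force: [-0.8, -0.1, -1.3]
grip_width: 0.015
gripper_force: 68.5
```

Call:
step_arm:
  steps:
    - {"tx": 0,"ty": 0.01,"tz": 0,"roll": 0}
    - {"tx": 0,"ty": 0.01,"tz": 0,"roll": 0}
    - {"tx": 0,"ty": 0,"tz": 0,"roll": 0}
    - {"tx": 0,"ty": 0,"tz": 0,"roll": 0}
    - {"tx": 0,"ty": 0,"tz": 0,"roll": 0}
    - {"tx": 0,"ty": 0,"tz": 0,"roll": 0}
    - {"tx": 0,"ty": 0,"tz": 0,"roll": 0}
    - {"tx": 0,"ty": 0,"tz": 0,"roll": 0}

```text
time_s: 19.35
position: [0.5683, 0.1727, 0.0417]
ee_rot: [-180.0, -0.0, 100.2]
wrist_force: [-2.8, -0.6, -0.4]
grip_width: 0.0149
gripper_force: 68.6
```

Call:
step_arm:
  steps:
    - {"tx": 0,"ty": 0.01,"tz": 0,"roll": 0}
    - {"tx": 0,"ty": 0,"tz": 0,"roll": 0}
    - {"tx": 0,"ty": 0,"tz": 0,"roll": 0}
    - {"tx": 0,"ty": 0,"tz": 0,"roll": 0}
    - {"tx": 0,"ty": 0,"tz": 0,"roll": 0}
    - {"tx": 0,"ty": 0,"tz": 0,"roll": 0}
    - {"tx": 0,"ty": 0,"tz": 0,"roll": 0}
    - {"tx": 0,"ty": 0,"tz": 0,"roll": 0}

```text
time_s: 20.35
position: [0.5684, 0.1726, 0.0417]
ee_rot: [-180.0, 0.0, 100.2]
wrist_force: [-4.6, -2.2, 0.3]
grip_width: 0.0149
gripper_force: 68.7
```

```bash
python3 g.py
```

```text
tcp u 0.5901498059437388 Fu -4.950061170419167 [-4.63681916 -2.16979515  0.26168813] moment [-0.36655748  1.16732379  0.22622776]
strip 0.7008222307805603
0.126 front 0.7022 38
0.09 front 0.7023 35
0.057 front 0.702 34
0.023 front 0.7025 30
```

Call:
step_arm:
  steps:
    - {"tx": 0,"ty": -0.01,"tz": 0,"roll": 0}
    - {"tx": 0,"ty": -0.02,"tz": 0,"roll": 0}
    - {"tx": 0,"ty": -0.05,"tz": 0,"roll": 0}
    - {"tx": 0,"ty": -0.2,"tz": 0,"roll": 0}
    - {"tx": 0,"ty": -0.5,"tz": 0,"roll": 0}
    - {"tx": 0,"ty": -0.7,"tz": 0,"roll": 0}
    - {"tx": 0,"ty": -0.5,"tz": -0.5,"roll": 0}
    - {"tx": 0,"ty": 0,"tz": -0.5,"roll": 0}

```text
time_s: 21.4
position: [0.5194, 0.1639, 0.0679]
ee_rot: [-180.0, -0.0, 100.2]
wrist_force: [0.4, 0.4, -2.4]
grip_width: 0.0148
gripper_force: 68.6
```

Call:
step_arm:
  steps:
    - {"tx": 0,"ty": 0,"tz": -1,"roll": 0}
    - {"tx": 0,"ty": 0,"tz": -1,"roll": 0}
    - {"tx": 0,"ty": 0,"tz": -0.6,"roll": 0}
    - {"tx": 0,"ty": 0,"tz": 0,"roll": 0}
    - {"tx": 0,"ty": 0,"tz": 0,"roll": 0}
    - {"tx": 0,"ty": 0,"tz": 0,"roll": 0}
    - {"tx": 0,"ty": 0,"tz": 0,"roll": 0}
    - {"tx": 0,"ty": 0,"tz": 0,"roll": 0}

```text
time_s: 22.4
position: [0.52, 0.1639, 0.1314]
ee_rot: [-180.0, 0.0, 100.2]
wrist_force: [0.5, 0.1, -1.1]
grip_width: 0.0146
gripper_force: 68.5
```

```bash
cat > b.py <<'E'
from rig import bot
from h import *
a=np.radians(10.3);u=np.array([np.cos(a),np.sin(a)]);v=np.array([-u[1],u[0]])
i=bot.camera_info("wrist"); K,T=i["camera_matrix"],i["T"]; s=bot.sense(); print(s["position"],s["ee_rot"]); p,d=bot.camera("wrist"); cv2.imwrite("pics/w5.png",p); W=world(K,T,d); z=W[...,2]; U=W[...,:2]@u; V=W[...,:2]@v
print("strip",np.median(U[(z>.016)&(z<.03)&(U>.69)&(U<.72)]))
m=(z>.027)&(z<.037)&(U>.56)&(U<.6985)
n,l=cv2.connectedComponents(m.astype(np.uint8))
for k in range(1,n):
    k=l==k
    if k.sum()>800: r=rect(k,W); print(r,(r[0]@u).round(4),(r[0]@v).round(4),"rear",np.percentile(U[k],1).round(4))
E
python3 b.py
```

```text
[0.51997614 0.16387812 0.13142868] [-1.79962748e+02  9.83212367e-03  1.00178989e+02]
strip 0.7010125296673402
(array([0.6187, 0.3092]), array([0.0206, 0.0357]), np.float32(6.24), 2508) 0.664 0.1936 rear 0.6466
(array([0.6213, 0.2415]), array([0.0201, 0.0881]), np.float32(10.27), 4764) 0.6545 0.1265 rear 0.611
(array([0.628 , 0.2051]), array([0.02  , 0.0879]), np.float32(10.27), 4236) 0.6546 0.0895 rear 0.6111
(array([0.6339, 0.1728]), array([0.0208, 0.0878]), np.float32(10.01), 3952) 0.6546 0.0567 rear 0.6112
(array([0.6395, 0.1418]), array([0.0203, 0.0878]), np.float32(10.17), 3580) 0.6545 0.0252 rear 0.6113
```

View pics/w5.png

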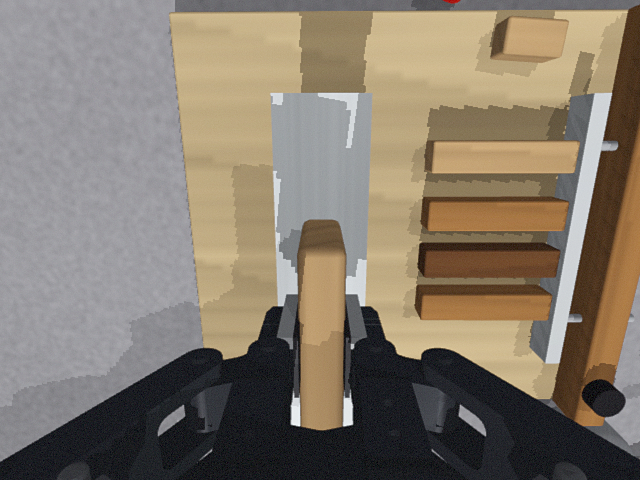

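The row is level: rear ends are within 0.3 mm, angles about 10.2°, and the blanks lie against the strip. Next is the trip back to the tray.

Call:
step_arm:
  steps:
    - {"tx": 0,"ty": 0,"tz": 0,"roll": 0.87}
    - {"tx": 0,"ty": 0,"tz": 0,"roll": 0.87}
    - {"tx": 0,"ty": 0,"tz": 0,"roll": 0.87}
    - {"tx": 0,"ty": 0,"tz": 0,"roll": 0.87}
    - {"tx": 0,"ty": 0,"tz": 0,"roll": 0.87}
    - {"tx": -0.9,"ty": 0.31,"tz": 0,"roll": 0}
    - {"tx": -0.9,"ty": 0.31,"tz": 0,"roll": 0}
    - {"tx": -0.9,"ty": 0.31,"tz": 0,"roll": 0}

```text
time_s: 23.45
position: [0.5317, 0.0929, 0.1318]
ee_rot: [180.0, -0.0, 80.3]
wrist_force: [0.1, 0.7, -2.1]
grip_width: 0.0148
gripper_force: 68.6
```

Call:
step_arm:
  steps:
    - {"tx": -0.9,"ty": 0.31,"tz": 0,"roll": 0}
    - {"tx": -0.9,"ty": 0.31,"tz": 0,"roll": 0}
    - {"tx": -0.9,"ty": 0.31,"tz": 0,"roll": 0}
    - {"tx": -0.9,"ty": 0.31,"tz": 0,"roll": 0}
    - {"tx": -0.9,"ty": 0.31,"tz": 0,"roll": 0}
    - {"tx": -0.9,"ty": 0.31,"tz": 0,"roll": 0}
    - {"tx": -0.9,"ty": 0.31,"tz": 0,"roll": 0}
    - {"tx": -0.9,"ty": 0.31,"tz": 0,"roll": 0}

```text
time_s: 24.45
position: [0.5623, -0.0951, 0.1317]
ee_rot: [-180.0, -0.0, 80.2]
wrist_force: [0.7, -0.4, -1.8]
grip_width: 0.0152
gripper_force: 68.6
```

Call:
step_arm:
  steps:
    - {"tx": -0.9,"ty": 0.31,"tz": 0,"roll": 0}
    - {"tx": -0.9,"ty": 0.31,"tz": 0,"roll": 0}
    - {"tx": -0.7,"ty": 0.3,"tz": 0,"roll": 0}
    - {"tx": -0.4,"ty": 0.2,"tz": 0,"roll": 0}
    - {"tx": 0,"ty": 0,"tz": 0,"roll": 0}
    - {"tx": 0,"ty": 0,"tz": 0.8,"roll": 0}
    - {"tx": 0,"ty": 0,"tz": 0.8,"roll": 0}
    - {"tx": 0,"ty": 0,"tz": 0,"roll": 0}

```text
time_s: 25.45
position: [0.5763, -0.1686, 0.0904]
ee_rot: [-179.8, -0.1, 80.3]
wrist_force: [-0.3, 0.6, -1.5]
grip_width: 0.015
gripper_force: 68.5
```

Call:
step_arm:
  steps:
    - {"tx": -0.42,"ty": 0.13,"tz": 0,"roll": 0}
    - {"tx": -0.4,"ty": 0.13,"tz": 0,"roll": 0}
    - {"tx": 0,"ty": 0,"tz": 0,"roll": 0}
    - {"tx": 0,"ty": 0,"tz": 0.8,"roll": 0}
    - {"tx": 0,"ty": 0,"tz": 0.8,"roll": 0}
    - {"tx": 0,"ty": 0,"tz": 0.4,"roll": 0}
    - {"tx": 0,"ty": 0,"tz": 0.2,"roll": 0}
    - {"tx": 0,"ty": 0,"tz": 0,"roll": 0}

```text
time_s: 26.45
position: [0.5803, -0.1919, 0.0364]
ee_rot: [-180.0, 0.0, 80.2]
wrist_force: [0.8, -0.4, -0.9]
grip_width: 0.015
gripper_force: 68.6
```

Call:
step_arm:
  steps:
    - {"tx": 0,"ty": 0,"tz": 0.06,"roll": 0}
    - {"tx": 0,"ty": 0,"tz": 0.06,"roll": 0}
    - {"tx": 0,"ty": 0,"tz": 0.04,"roll": 0}
    - {"tx": 0,"ty": 0,"tz": 0,"roll": 0}
    - {"tx": 0,"ty": 0,"tz": 0,"roll": 0}
    - {"tx": 0,"ty": 0,"tz": 0,"roll": 0}
    - {"tx": 0,"ty": 0,"tz": 0,"roll": 0}
    - {"tx": 0,"ty": 0,"tz": 0,"roll": 0}

```text
time_s: 27.45
position: [0.5805, -0.1918, 0.0328]
ee_rot: [-180.0, -0.0, 80.2]
wrist_force: [-0.2, -0.3, -2.4]
grip_width: 0.0148
gripper_force: 68.6
```

Less than 1 mm above the floor, so one more small step down before release.

Call:
step_arm:
  steps:
    - {"tx": 0,"ty": 0,"tz": 0.02,"roll": 0}
    - {"tx": 0,"ty": 0,"tz": 0.02,"roll": 0}
    - {"tx": 0,"ty": 0,"tz": 0,"roll": 0}
    - {"tx": 0,"ty": 0,"tz": 0,"roll": 0}
    - {"tx": 0,"ty": 0,"tz": 0,"roll": 0}
    - {"tx": 0,"ty": 0,"tz": 0,"roll": 0}
    - {"tx": 0,"ty": 0,"tz": 0,"roll": 0}
    - {"tx": 0,"ty": 0,"tz": 0,"roll": 0}

```text
time_s: 28.45
position: [0.5805, -0.1918, 0.0319]
ee_rot: [180.0, -0.0, 80.2]
wrist_force: [-1.2, 1.0, 2.1]
grip_width: 0.0151
gripper_force: 69.1
```

Call:
step_arm:
  steps:
    - {"tx": 0,"ty": 0,"tz": 0,"roll": 0}
    - {"tx": 0,"ty": 0,"tz": 0,"roll": 0}
    - {"tx": 0,"ty": 0,"tz": 0,"roll": 0}
    - {"tx": 0,"ty": 0,"tz": 0,"roll": 0}
    - {"tx": 0,"ty": 0,"tz": 0,"roll": 0}
    - {"tx": 0,"ty": 0,"tz": 0,"roll": 0}
    - {"tx": 0,"ty": 0,"tz": 0,"roll": 0}
    - {"tx": 0,"ty": 0,"tz": 0,"roll": 0}
  gripper: -1

```text
time_s: 29.45
position: [0.5804, -0.1919, 0.0318]
ee_rot: [-180.0, -0.0, 80.2]
wrist_force: [0.3, -0.8, -0.3]
grip_width: 0.085
gripper_force: 0.0
```

Call:
step_arm:
  steps:
    - {"tx": 0,"ty": 0,"tz": -0.3,"roll": 0}
    - {"tx": 0,"ty": 0,"tz": -0.8,"roll": 0}
    - {"tx": 0,"ty": 0,"tz": -1,"roll": 0}
    - {"tx": 0,"ty": 0,"tz": -1,"roll": 0}
    - {"tx": 0,"ty": 0,"tz": -1,"roll": 0}
    - {"tx": 0,"ty": 0,"tz": -1,"roll": 0}
    - {"tx": 0,"ty": 0,"tz": -1,"roll": 0}
    - {"tx": 0,"ty": 0,"tz": -0.5,"roll": 0}

```text
time_s: 30.45
position: [0.5812, -0.1924, 0.1995]
ee_rot: [179.8, 0.0, 80.2]
wrist_force: [1.1, -0.2, 0.7]
grip_width: 0.0852
gripper_force: 0.0
```

Run:
```python
from rig import bot
from h import *
p,d=bot.camera("scene"); cv2.imwrite("pics/s9.png",p)
i=bot.camera_info("wrist"); K,T=i["camera_matrix"],i["T"]; p,d=bot.camera("wrist"); cv2.imwrite("pics/w9.png",p); z=world(K,T,d)[...,2]
W=world(K,T,d); m=(z>.05)&(z<.07)&(np.abs(W[...,0]-.58)<.06)&(np.abs(W[...,1]+.19)<.08)
print(prect(K,T,m,.06),np.median(z[m]))
```

```text
('mean', array([ 0.5813, -0.1912]), 'pcaang', np.float64(79.9), 'rect', (array([ 0.5811, -0.1924]), array([0.0158, 0.0797]), np.float32(80.36), 2081)) 0.05981201495598387
```

View pics/w9.png

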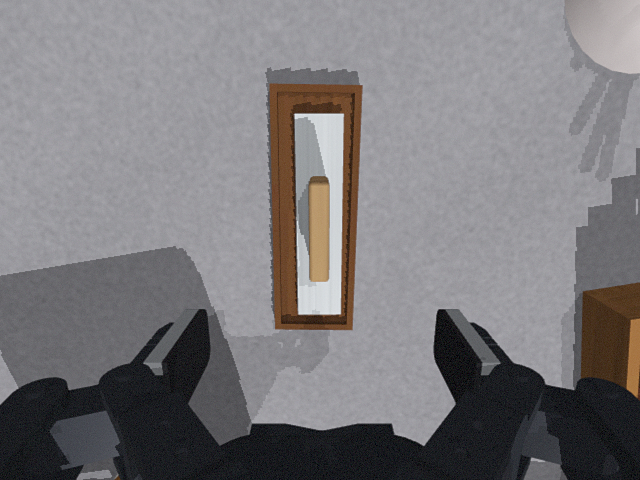

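View pics/s9.png

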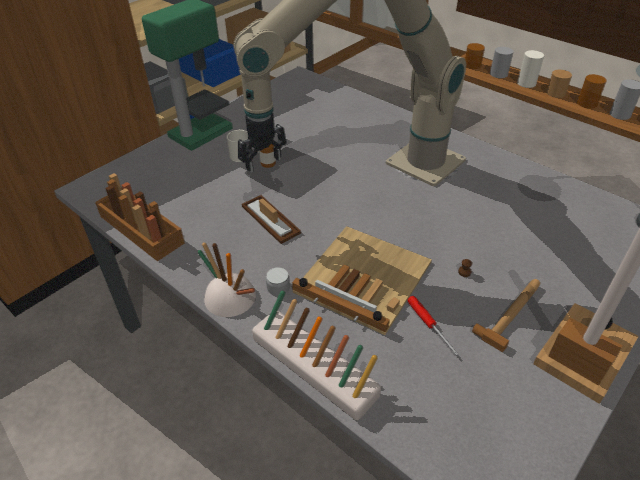

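The straightedge lies flat and centred in its tray (rib at (318,230) in the wrist view). In the scene view the row is against the strip and everything else is undisturbed.

```bash
python3 -c "
from rig import bot
print(bot.sign_off())"
```

```text
the job is handed in; nothing more can be done
None
```

I handed the job in at about 30.6 s of the 58 s limit: the four blanks sit level against the stop strip after a press of about 5 N, and the straightedge is flat in its tray and released; the sign-off returned no verdict.

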